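Clamp a rail blank in the router sled

TASK

Lay the long rail in the router sled, tight against both the fence and the end stop, and then swing both toggle clamps shut so that each snaps over centre and holds the rail down. The rail must still sit tight when you are done; leave the short offcut and the other things on the bench where they are.

Things in the scene. Friction and masses are not known exactly. Their poses are not given: they have to be found in the camera images.
- rail: the long rail blank: plain pale wood, 220 x 40 x 45 mm (its x, y, z), about 0.27 kg, loose on the bench on its 40 mm wide face. Origin: centre of its underside; x along its length, z up. Both ends are alike: either may go to the stop. It and the short offcut (115 mm long) may change places.
- offcut: a short offcut, same wood and section as the rail but only 115 mm long; a bystander. Origin: centre of its underside; x along its length.
- sled: router sled, fixed to the bench: 18 mm plywood base, 300 mm long, with an arched front edge, carrying fence, end stop and two toggle clamps. Origin: at bench level, under the middle of the fence's front face. x along the fence towards the end stop, y from the fence's front face (y = 0) back towards the clamp handles, z up. Rail goes in front of the fence (y < 0) on the base (top z = 18 mm).
- sled_seat (a point): where the origin of a rail seated tight against fence and stop lies: on the base at sled x = 0, y = -20, z = 18 mm; the rail's length is then along the sled's x.
- sled_fence (a point): middle of the top front edge of the fence: a wooden block 300 mm long, 92 mm deep (sled y 0 to 92), 22 mm high above the base, top at sled z = 40 mm; it also carries both clamps. Two round wooden hand knobs, 36 mm wide, top at z = 88 mm, stand on it at sled x = -132 and +132, y = 48 mm.
- sled_stop (a point): middle of the face of the end stop, at sled x = 110 mm, y = -20 mm. The stop is a wooden block 32 mm (x) by 38 mm (y, from 0 to -38), 32 mm high above the base (top at sled z = 50 mm).
- clamp1_grip_end (a point): middle of the free end of the handle of toggle clamp 1, the clamp away from the end stop (its plane is sled x = -62 mm). The handle's centre line runs 125 mm from grip_root to grip_end; its last 86 mm are a black grip 24 mm wide (sled x), 14 mm thick. Open, it stands upright, end at about sled y = 38, z = 206 mm; shut on the rail, it lies nearly level, end at y = 149, z = 102 mm.
- clamp1_grip_root (a point): pivot of clamp 1's handle on the clamp bar, start of the handle's centre line: sled y = 43, z = 81 mm open, y = 25, z = 94 mm shut. To close, push the front of the upright grip back (+y), then down: its end goes over sled (y, z) = (38, 206), (54, 210), (80, 206), (103, 196), (120, 180), (129, 165), (137, 147), (143, 131), (149, 104) mm.
- clamp1_handle (a joint): handle of clamp 1, angle (rad) relative to its clamp bar: 0 wide open, about 2.5 dead centre, 2.70 shut on its stop; starts open. It stays where left (1 to 3 N moves it) until the pad meets the rail at about 2.1; then 5 to 6 N down on the grip, 20 mm from its end, forces it through dead centre, whence it snaps onto its stop and stays. Let go before that, it springs back.
- clamp1_pad: rubber pad on the bar of clamp 1: a 16 mm disc, 11 mm thick, on a spring spindle that yields up to 9 mm. Origin: centre of its underside. Open, the bar is raised in front of the handle (bar and pad within sled y -20 to 35 mm, up to z = 145 mm); shut, the pad presses on the middle of the rail's width with 20 to 25 N.
- clamp2_grip_end (a point): the same point on toggle clamp 2, the clamp next to the end stop (its plane is sled x = +62 mm); like clamp 1 in all else.
- clamp2_grip_root (a point): handle pivot of clamp 2, as for clamp 1.
- clamp2_handle (a joint): handle of clamp 2, as for clamp 1: 0 wide open, about 2.5 dead centre, 2.70 shut on its stop; starts open.
- clamp2_pad: rubber pad of clamp 2, as for clamp 1.
- pencil: flat carpenter's pencil, 170 x 13 x 8 mm, lying between rail and sled; a bystander.
- try_square: try square, wooden stock 130 mm and steel blade 200 mm, lying flat to the left of the sled; a bystander.
- glue: glue bottle, 62 mm across, 190 mm tall, standing at the left, near the robot; a bystander.
- screw_jar: glass jar of screws, 72 mm across, 85 mm tall; a bystander.
- tape_measure: tape measure, 75 x 42 x 66 mm; a bystander.
- mallet: wooden mallet lying on its side to the right, head 75 x 140 x 80 mm; a bystander.
- chisel: bevel chisel, 235 mm long, lying at the left near the robot; a bystander.

How it is judged:
By the outcome, as a careful person would: the job done as asked, in the order asked, and still so for the second after the job is handed in, with the robot touching nothing.
It also fails if it takes over 69 s, if anything falls off the work surface, if the arm or the gripper's body presses on something with over 40 N, if the wrist force passes 120 N, or if a joint passes its speed limit or range.

ROBOT

A 6-joint arm with a two-finger parallel gripper is mounted at the origin on the work surface. World frame = base frame: x ahead of the robot, y to its left, z up, the work surface at z = 0. Lengths are in m, angles in rad, forces in N, time in s.
With the tool pointing down it reaches from about 0.35 to 0.85 m from the base axis. Payload 8.1 kg.
Tool frame: the origin (TCP) lies on the centre line of the jaws, within the pads' length; the fingertips stand 22 mm ahead of it and the grasp point (between the pads) lies 3 mm ahead of it; z points along the fingers, y is the line along which they close (so a half turn about z gives the same grasp; the last joint's range is limited). The gripper opens to 93 mm and grips with 3 to 60 N. Pads are 15 mm wide; open, the fingers measure 128 mm over their backs; the gripper's body (75 mm by 188 mm) begins 65 mm behind the grasp point.
Start: joints at [1.187, 0.13, 1.488, -0, 1.523, -0.085], TCP at [0.177, 0.573, 0.241] pointing down, gripper open.
Joint ranges: [-2.96, 2.96], [-0.89, 2.26], [0.02, 2.5], [-1.34, 4.48], [0, 2.73], [-2.66, 2.66]. Speed limits (rad/s): [2.39, 2.39, 2.79, 3.14, 3.14, 3.14].

INTERFACE

Orientations are given as a rotation vector (axis times angle).
In Python, from plant import robot, status, read_camera gives the robot as it stands (robot), with the cameras as plain functions and the readings (status).
- The arm moves only by the shell command python3 inch.py 'ROWS' [FORCE]. ROWS is a JSON list of rows, 1 to 20 of them, each written [opening, [dx, dy, dz], turn]: the finger opening in m, then dx, dy, dz in m, then a turn about the tool's z in rad; each row shifts and turns the commanded pose from where the row before left it, along the tool's axes as they then stand; what a row does not reach is not made up. A row lasts 1/10 s, in which the tool goes at most 0.05 m and 0.15 rad, less where a joint would pass 70% of its speed; a pose out of reach is approached as far as the arm can. The fingers move at their own pace and stop on an object; FORCE is the grip in N (left out, the last holds). Time passes only in rows, so rows that do not move let the fingers close. It prints the time, the measured TCP pose, the force, the opening and the grip force at its end. Input that does not fit is refused with a message, and nothing moves.
- status.read_state(): the state, without advancing time (a new reading comes with each control period).
- read_camera(name): name is "scene" or "top" or "wrist"; returns a dict with "image" (384x512x3 uint8, red, green, blue), "fx", "fy", "cx", "cy" (pixels), "dist" ([k1, k2, p1, p2, k3] as OpenCV has them; the pictures are not rectified), "R" (3x3) and "t" (3): a world point X has camera coordinates R X + t. Camera axes: x right, y down, z forward; pixel columns grow to the right and rows downward; lengths in m; the calibration is good to about 2 mm. A picture is of the moment at which its call begins. There is no depth.
- robot.close_job(): hands the job in; it is judged then, once.
The state is a dict: "t": time; "q": joint angles; "dq": joint speeds; "joint_torque": joint torques, N m; "tool_pos": TCP position; "orientation": TCP orientation; "force": force on the tool from outside, world axes, zero at the start; "wrist_torque": the same for the moment, N m; "opening": finger opening in m; "gripper_force": force on a finger pad.
Only numpy, scipy, OpenCV 4.12 (cv2) and the standard library are available. Lean on these libraries where they do the work, as an engineer would, in place of code of your own. Each camera call takes 0.05 s, during which the arm holds its last target. There are 200 camera calls.

## Working session

There is one attempt and no reset: what is moved stays moved. The work goes in short steps, Python scripts to look and compute and a shell command to move; the robot and the scene stay as the last step left them, time stands still between calls to the robot, and variables do not carry over. Pictures are saved under pics/ and viewed, at most 10 in all, crops included, and the job is handed in when it is done.

```bash
ls; mkdir -p pics
python3 - <<'E'
from plant import robot, status, read_camera
import cv2,pickle
for n in ("scene","top"):
    c=read_camera(n); pickle.dump(c,open(f"pics/{n}0.pkl","wb"))
    cv2.imwrite(f"pics/{n}0.png",c["image"][:,:,::-1])
    print(n,c["fx"],c["dist"],c["R"],c["t"])
s=status.read_state();print(s["t"],s["tool_pos"],s["orientation"])
E
```

```text
inch.py
pics
plant.py
scene 451.9597981456661 [-0.0702175  0.         0.         0.         0.       ] [[-0.49370131  0.86961736 -0.00496692]
 [ 0.69386264  0.39046557 -0.60505477]
 [-0.52422672 -0.30216269 -0.79616836]] [ 0.27741968 -0.27505547  1.80154758]
top 486.1405598620337 [0.07198047 0.         0.         0.         0.        ] [[-0.00778742 -0.99984611 -0.01571971]
 [-0.99745471  0.0088811  -0.07074762]
 [ 0.07087634  0.01512876 -0.99737038]] [0.00796381 0.56640708 1.75882644]
0.1 [0.17641136 0.57297131 0.23968367] [-4.67554005e-01 -3.10622157e+00  2.57158621e-03]
```

View pics/top0.png

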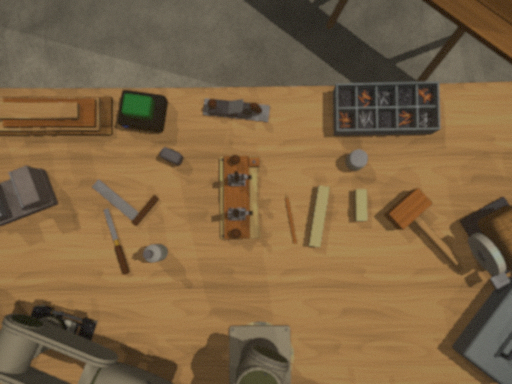

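View pics/scene0.png

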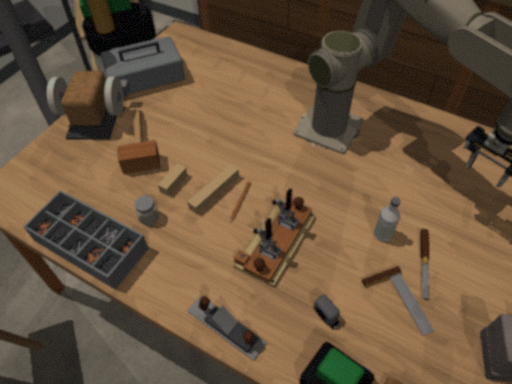

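The top view shows the sled at about (238,197), its stop at (253,161) (far from the robot, facing the rail side). The rail is at (318,216), the offcut at (361,205) and the pencil at (291,218). I'll measure them next.

```bash
cat > h.py <<'E'
import cv2,numpy as np
def ray(c,uv,z):
    K=np.array([[c["fx"],0,c["cx"]],[0,c["fy"],c["cy"]],[0,0,1]])
    p=cv2.undistortPoints(np.array(uv,float).reshape(-1,1,2),K,np.array(c["dist"])).reshape(-1,2)
    R,t=np.array(c["R"]),np.array(c["t"]); C=-R.T@t
    d=np.c_[p,np.ones(len(p))]@R
    return C+d*((z-C[2])/d[:,2])[:,None]
def proj(c,X):
    K=np.array([[c["fx"],0,c["cx"]],[0,c["fy"],c["cy"]],[0,0,1]])
    return cv2.projectPoints(np.array(X,float).reshape(-1,1,3),cv2.Rodrigues(np.array(c["R"]))[0],np.array(c["t"]),K,np.array(c["dist"]))[0].reshape(-1,2)
E
python3 - <<'E'
import pickle,cv2,numpy as np
from h import *
c=pickle.load(open("pics/top0.pkl","rb"));im=c["image"]
for uv in [(318,216),(361,205),(290,218),(238,190),(228,200),(253,161),(255,200),(234,160),(223,200),(280,216),(340,216)]: print(uv,im[uv[1],uv[0]],cv2.cvtColor(im,cv2.COLOR_RGB2HSV)[uv[1],uv[0]])
a=cv2.resize(im[145:250,210:275],None,fx=5.5,fy=5.5,interpolation=cv2.INTER_CUBIC)
s=pickle.load(open("pics/scene0.pkl","rb"))["image"]
b=cv2.resize(s[175:290,225:325],None,fx=4,fy=4,interpolation=cv2.INTER_CUBIC)
o=np.zeros((600,800,3),np.uint8);o[:a.shape[0],:a.shape[1]]=a;o[:b.shape[0],370:370+b.shape[1]]=b
cv2.imwrite("pics/crop0.png",o[:,:,::-1])
E
```

```text
(318, 216) [167 151 100] [ 23 102 167]
(361, 205) [166 154 102] [ 24  98 166]
(290, 218) [139  88  48] [ 13 167 139]
(238, 190) [138  86  37] [ 15 187 138]
(228, 200) [136  84  42] [ 13 176 136]
(253, 161) [106  87  74] [ 12  77 106]
(255, 200) [155 127  74] [ 20 133 155]
(234, 160) [73 47 26] [ 13 164  73]
(223, 200) [120  89  51] [ 17 147 120]
(280, 216) [166 126  76] [ 17 138 166]
(340, 216) [164 123  73] [ 16 141 164]
```

View pics/crop0.png

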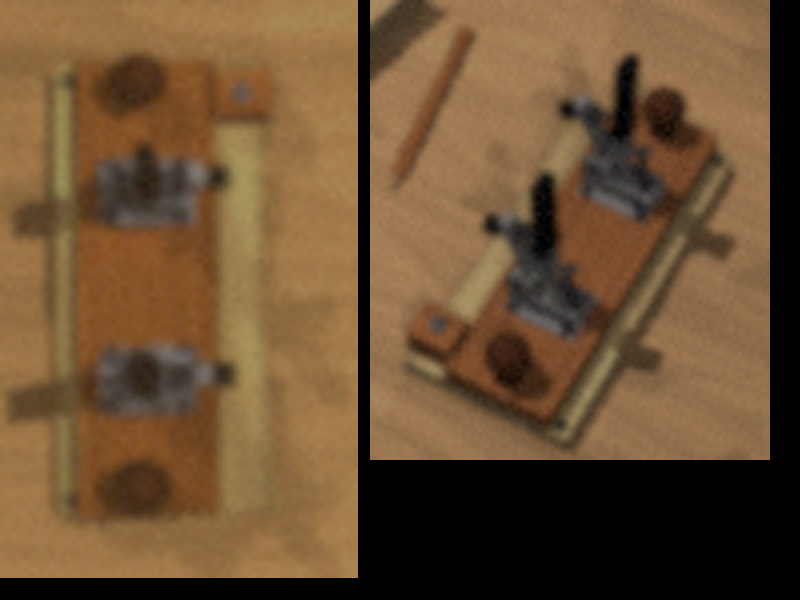

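The crops show the fence's front edge at about u=249. The stop is at the far end, with its bolt at (253,161). Both handles are upright and the pads overhang the base slightly.

Run:
```python
import pickle,cv2,numpy as np
from h import *
C={n:pickle.load(open(f"pics/{n}0.pkl","rb")) for n in("top","scene")}
def blobs(c,lo,hi,amin,box,nm):
    hsv=cv2.cvtColor(cv2.GaussianBlur(c["image"],(3,3),0),cv2.COLOR_RGB2HSV)
    m=cv2.inRange(hsv,lo,hi); M=np.zeros_like(m);x0,y0,x1,y1=box;M[y0:y1,x0:x1]=m[y0:y1,x0:x1]
    n,l,st,ce=cv2.connectedComponentsWithStats(M)
    return [(l==i).astype(np.uint8) for i in range(1,n) if st[i,4]>amin]
def rect(c,m,z):
    k=cv2.findContours(m,cv2.RETR_EXTERNAL,cv2.CHAIN_APPROX_NONE)[0][0].reshape(-1,2)
    w=ray(c,k,z)[:,:2].astype(np.float32)
    (x,y),(a,b),t=cv2.minAreaRect(w*1000)
    if a<b:a,b,t=b,a,t+90
    return np.round([x,y,a,b,t],1)
t=C["top"]
for m in blobs(t,(20,60,110),(30,125,255),60,(200,140,400,260),"pale"):
    print("pale",rect(t,m,.045),m.sum(), "centroid",ray(t,np.argwhere(m)[:,::-1].mean(0),.045)[0]*1000)
for m in blobs(t,(9,178,60),(16,255,255),60,(205,140,275,255),"or"):
    print("orange",rect(t,m,.04),m.sum())
s=C["scene"]
for m in blobs(s,(20,60,90),(30,130,255),60,(150,150,330,300),"pale"):
    print("scene pale",rect(s,m,.045),np.argwhere(m)[:,::-1].mean(0),m.sum())
# edges in top: fence front edge & stop by hue column profile
hsv=cv2.cvtColor(t["image"],cv2.COLOR_RGB2HSV)
for v in (172,188,195,200,205,220,230): print(v,[tuple(hsv[v,u][:2]) for u in range(244,264)])
for u in (251,254,256): print(u,[tuple(hsv[v,u]) for v in range(154,172)])
# triangulate handle tips by scene: knobs
print(proj(s,[[.55,.03,.2]]))
```

```text
pale [629.   17.9  76.4  18.1 179.6] 98 centroid [630.72170645  16.73468013  45.        ]
pale [ 499.3 -215.3  219.6   43.1  169.9] 720 centroid [ 499.00825188 -215.44371004   45.        ]
pale [ 538.8 -367.   112.1   41.7    1.4] 365 centroid [ 538.65760961 -366.38280615   45.        ]
orange [689.   77.8  82.1  51.8  92.3] 185
orange [570.3  81.8  79.9  79.8 179.8] 378
orange [454.4  80.6  75.8  50.3  89.5] 179
172 [(np.uint8(14), np.uint8(171)), (np.uint8(15), np.uint8(178)), (np.uint8(13), np.uint8(180)), (np.uint8(14), np.uint8(175)), (np.uint8(15), np.uint8(159)), (np.uint8(18), np.uint8(143)), (np.uint8(19), np.uint8(137)), (np.uint8(20), np.uint8(124)), (np.uint8(21), np.uint8(117)), (np.uint8(21), np.uint8(124)), (np.uint8(21), np.uint8(123)), (np.uint8(20), np.uint8(120)), (np.uint8(20), np.uint8(126)), (np.uint8(19), np.uint8(127)), (np.uint8(18), np.uint8(138)), (np.uint8(16), np.uint8(134)), (np.uint8(16), np.uint8(141)), (np.uint8(16), np.uint8(135)), (np.uint8(16), np.uint8(138)), (np.uint8(16), np.uint8(146))]
188 [(np.uint8(14), np.uint8(184)), (np.uint8(13), np.uint
[... 5516 characters left out ...]
uint8(150), np.uint8(143)), (np.uint8(14), np.uint8(170), np.uint8(147)), (np.uint8(13), np.uint8(175), np.uint8(144)), (np.uint8(14), np.uint8(171), np.uint8(140)), (np.uint8(13), np.uint8(162), np.uint8(135)), (np.uint8(13), np.uint8(161), np.uint8(135)), (np.uint8(12), np.uint8(171), np.uint8(127)), (np.uint8(13), np.uint8(179), np.uint8(127)), (np.uint8(14), np.uint8(183), np.uint8(110)), (np.uint8(16), np.uint8(160), np.uint8(99)), (np.uint8(18), np.uint8(134), np.uint8(118)), (np.uint8(19), np.uint8(123), np.uint8(141)), (np.uint8(19), np.uint8(126), np.uint8(148)), (np.uint8(19), np.uint8(126), np.uint8(150)), (np.uint8(19), np.uint8(124), np.uint8(152))]
[[269.58059835 194.83815072]]
```

```bash
cat >> h.py <<'E'
from scipy.spatial.transform import Rotation as Rt
def go(s,target,yaw=None):
    "displacement in tool axes to target; turn so that tool y has world yaw (mod pi)"
    R=Rt.from_rotvec(s["orientation"]).as_matrix()
    d=R.T@(np.array(target)-s["tool_pos"])
    w=np.arctan2(R[1,1],R[0,1]); tn=None
    if yaw is not None: tn=-((yaw-w+np.pi/2)%np.pi-np.pi/2)
    return np.round(d,4),tn,np.round(np.degrees(w),2)
E
python3 - <<'E'
import pickle
from h import *
from plant import robot, status, read_camera
t=pickle.load(open("pics/top0.pkl","rb"));
e=ray(t,[(249.3,170),(249.3,232)],.04);print(e*1000)
print("stop face",ray(t,[(251,166.5),(256,166.5)],.05)*1000)
print("fence ends",ray(t,[(240,156.5),(240,238)],.04)*1000)
s=status.read_state();print(go(s,[.53,.05,.40],np.pi/2),s["q"])
E
```

```text
[[667.93190486  33.03446404  40.        ]
 [443.22624553  34.50318607  40.        ]]
stop face [[679.30180436  26.48003681  50.        ]
 [679.12371341   8.40734041  50.        ]]
fence ends [[717.69724304  66.56631464  40.        ]
 [421.98077301  68.10610476  40.        ]]
(array([-0.4918, -0.396 , -0.1597]), np.float64(-0.298800308084888), np.float64(72.88)) [ 1.18661892e+00  1.31085149e-01  1.48918666e+00 -1.26920831e-05
  1.52300132e+00 -8.53763677e-02]
```

```bash
python3 inch.py '[[0.09,[0,0,-0.05],0],[0.09,[0,0,-0.05],0],[0.09,[0,0,-0.05],0],[0.09,[-0.035,-0.028,0],0],[0.09,[-0.035,-0.028,0],0],[0.09,[-0.035,-0.028,0],0],[0.09,[-0.035,-0.028,0],0],[0.09,[-0.035,-0.028,0],0],[0.09,[-0.035,-0.028,0],0],[0.09,[-0.035,-0.028,0],0],[0.09,[-0.035,-0.028,0],0],[0.09,[-0.035,-0.028,0],0],[0.09,[-0.035,-0.028,0],0],[0.09,[-0.035,-0.028,0],0],[0.09,[-0.035,-0.028,0],0],[0.09,[-0.035,-0.028,0],0],[0.09,[-0.035,-0.028,0],-0.15],[0.09,[0,0,0],-0.15]]'
python3 - <<'E'
from plant import robot, status, read_camera
import cv2,pickle
from h import *
c=read_camera("wrist"); pickle.dump(c,open("pics/w1.pkl","wb"))
cv2.imwrite("pics/w1.png",c["image"][:,:,::-1])
s=status.read_state();print(s["tool_pos"],go(s,[.5,-.215,.2],np.radians(79.9)))
E
```

```text
t: 1.9
tool_pos: [0.5307, 0.0507, 0.3889]
orientation: [-0.001, -3.139, 0.002]
force: [-0.5, 1.1, -0.4]
opening: 0.09
gripper_force: 0.0
[0.52985319 0.0526054  0.38925161] (array([ 0.0323, -0.2672,  0.1894]), np.float64(0.18698861882040219), np.float64(90.61))
```

View pics/w1.png

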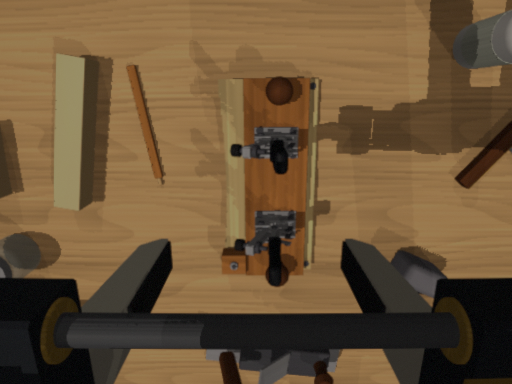

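The wrist view shows the rail's top face at about (70,132). The fence front edge is at u≈244, the stop block at (233,261) with its face at v≈250, and the handles are at (279,157) and (276,272).

Run:
```python
import pickle
from h import *
c=pickle.load(open("pics/w1.pkl","rb"));im=c["image"].astype(float)
print(np.round(c["R"],3),c["fx"])
sat=cv2.cvtColor(c["image"],cv2.COLOR_RGB2HSV)
# fence front edge: R/G ratio step (orange vs pale), blurred; subpixel by max gradient
r=cv2.GaussianBlur(im[:,:,0]/(im[:,:,1]+1),(3,5),0)
def sub(p):
    g=np.diff(p);i=int(np.argmax(np.abs(g)));j=slice(max(i-2,0),i+3);w=np.abs(g[j]);return (np.arange(len(g))[j]*w).sum()/w.sum()+.5
pts=[]
for v in list(range(88,140,6))+list(range(168,205,6))+list(range(220,236,5)):
    pts.append((234+sub(r[v,234:256]),v))
pts=np.array(pts);w=ray(c,pts,.04)*1000;print(np.round(np.c_[pts,w[:,:2]],1).tolist())
st=np.array([(u,240+sub(r[240:258,u])) for u in (225,229,233,237)]);print("stop",st.tolist(),np.round(ray(c,st,.05)*1000,1).tolist())
print("fence end near",np.round(ray(c,[(u,68+sub(r[68:90,u])) for u in (250,257)],.04)*1000,1).tolist())
hsv=cv2.cvtColor(cv2.GaussianBlur(c["image"],(3,3),0),cv2.COLOR_RGB2HSV)
m=cv2.inRange(hsv,(20,50,130),(32,130,255));m[:,110:]=0;m[215:]=0
n,l,s4,ce=cv2.connectedComponentsWithStats(m);i=1+np.argmax(s4[1:,4])
k=cv2.findContours((l==i).astype(np.uint8),0,1)[0][0].reshape(-1,2)
print(s4[i],cv2.minAreaRect((ray(c,k,.045)[:,:2]*1000).astype(np.float32)))
```

```text
[[ 0.     1.    -0.001]
 [ 0.959  0.     0.282]
 [ 0.282 -0.001 -0.959]] 342.76972556991774
[[243.0, 88.0, 436.4, 33.2], [243.1, 94.0, 444.3, 33.2], [243.4, 100.0, 452.2, 33.5], [243.3, 106.0, 460.3, 33.3], [243.4, 112.0, 468.4, 33.4], [243.5, 118.0, 476.6, 33.4], [243.5, 124.0, 484.8, 33.4], [253.5, 130.0, 493.2, 47.4], [253.5, 136.0, 501.6, 47.4], [244.2, 168.0, 547.8, 33.7], [244.3, 174.0, 556.7, 33.8], [244.4, 180.0, 565.7, 33.9], [244.5, 186.0, 574.8, 33.8], [244.7, 192.0, 584.0, 34.2], [244.7, 198.0, 593.3, 34.1], [244.8, 204.0, 602.7, 34.1], [254.0, 220.0, 628.2, 47.8], [253.9, 225.0, 636.3, 47.7], [254.0, 230.0, 644.5, 47.8], [254.0, 235.0, 652.7, 47.8]]
stop [[225.0, 248.1396696313632], [229.0, 247.48997385534506], [233.0, 247.80294889106082], [237.0, 249.53422435215967]] [[670.3, 3.4, 50.0], [669.2, 9.6, 50.0], [669.8, 15.7, 50.0], [672.6, 21.8, 50.0]]
fence end near [[423.1, 42.8, 40.0], [423.1, 52.3, 40.0]]
[  54   54   30  157 4086] ((500.38702392578125, -217.3240509033203), (38.41734313964844, 218.12808227539062), 79.92938995361328)
```

```bash
python3 inch.py '[[0.08,[0.0055,-0.045,0.025],0],[0.08,[0.0055,-0.045,0.025],0],[0.08,[0.0055,-0.045,0.025],0],[0.08,[0.0055,-0.045,0.025],0],[0.08,[0.005,-0.045,0.025],0],[0.08,[0.005,-0.0435,0.025],0.1],[0.08,[0,0,0.03],0.087],[0.08,[0,0,0.04],0],[0.08,[0,0,0.04],0],[0.08,[0,0,0.03],0],[0.08,[0,0,0],0]]'
python3 - <<'E'
from plant import robot, status, read_camera
from h import *
s=status.read_state();print(s["tool_pos"],go(s,[.500,-.2163,.048],np.radians(79.9)))
E
```

```text
t: 3.05
tool_pos: [0.4942, -0.2028, 0.0998]
orientation: [-0.297, -3.119, -0.006]
force: [-1.0, 0.0, -0.0]
opening: 0.0798
gripper_force: 0.0
[ 0.4942225  -0.20280409  0.09980079] (array([-0.0087, -0.0123,  0.0517]), np.float64(-0.013898062106358688), np.float64(79.1))
```

```bash
python3 inch.py '[[0.08,[-0.0087,-0.0123,0],-0.014],[0.08,[0,0,0.025],0],[0.08,[0,0,0.0265],0],[0.08,[0,0,0],0]]'
python3 - <<'E'
from plant import robot, status, read_camera
from h import *
s=status.read_state();print(s["tool_pos"],go(s,[.500,-.2163,.048],np.radians(79.9)),s["force"])
E
```

```text
t: 3.45
tool_pos: [0.5026, -0.2178, 0.052]
orientation: [-0.275, -3.126, -0.003]
force: [-1.5, 0.2, -0.4]
opening: 0.08
gripper_force: 0.0
[ 0.50258204 -0.21776741  0.05195277] (array([0.0028, 0.001 , 0.004 ]), np.float64(0.000967559096057613), np.float64(79.96)) [-1.49829746  0.16239257 -0.37648556]
```

```bash
python3 inch.py '[[0.03,[0,0,0],0],[0.03,[0,0,0],0],[0.03,[0,0,0],0],[0.03,[0,0,0],0],[0.03,[0,0,0],0],[0.03,[0,0,0],0],[0.03,[0,0,0],0],[0.03,[0,0,-0.01],0],[0.03,[0,0,-0.04],0],[0.03,[0,0,-0.04],0],[0.03,[0,0,-0.04],0],[0.03,[0,0,0],0]]' 30
python3 - <<'E'
from plant import robot, status, read_camera
import cv2,pickle
from h import *
for n in("wrist","top"):
    c=read_camera(n);pickle.dump(c,open(f"pics/{n}2.pkl","wb"))
    cv2.imwrite(f"pics/{n}2.png",c["image"][:,:,::-1])
s=status.read_state();print(s["tool_pos"],s["force"],go(s,[.571,-.05,.18],np.radians(90.1)))
E
```

```text
t: 4.65
tool_pos: [0.5072, -0.2207, 0.191]
orientation: [0.272, 3.12, -0.007]
force: [0.7, -0.4, -2.8]
opening: 0.0397
gripper_force: 30.0
[ 0.50447257 -0.21922849  0.18458628] [-0.33093251  0.42114719 -4.06424888] (array([-0.0362,  0.1782,  0.0045]), np.float64(-0.1758528186897046), np.float64(80.02))
```

View pics/wrist2.png

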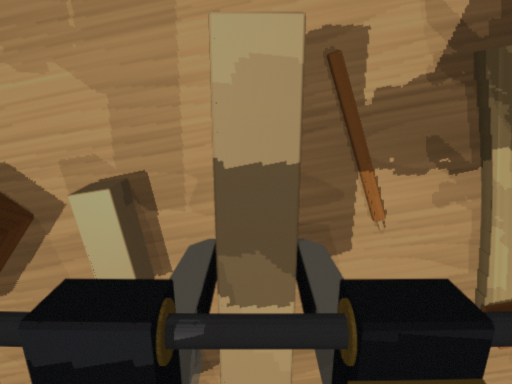

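The wrist view confirms the rail is held squarely, lifted clear of the pencil and offcut.

```bash
python3 inch.py '[[0.03,[0,0,0],-0.088],[0.03,[0,0,0],-0.088],[0.03,[-0.0128,0.04,0],0],[0.03,[-0.0128,0.04,0],0],[0.03,[-0.0128,0.04,0],0],[0.03,[-0.0128,0.04,0],0],[0.03,[-0.0128,0.04,0],0],[0.03,[0,0,0],0],[0.03,[0,0,0],0],[0.03,[0,0,0],0]]'
python3 - <<'E'
from plant import robot, status, read_camera
import cv2,pickle
from h import *
for n in("wrist","top"):
    c=read_camera(n);pickle.dump(c,open(f"pics/{n}3.pkl","wb"))
    cv2.imwrite(f"pics/{n}3.png",c["image"][:,:,::-1])
s=status.read_state();print(s["tool_pos"],s["force"],go(s,[.5685,-.02,.08],np.radians(90.0)))
c=pickle.load(open("pics/top3.pkl","rb"))
hsv=cv2.cvtColor(cv2.GaussianBlur(c["image"],(3,3),0),cv2.COLOR_RGB2HSV)
z=s["tool_pos"][2]-.004
m=cv2.inRange(hsv,(20,60,90),(30,130,255));m[:,:200]=0;m[:,330:]=0;m[:140]=0;m[260:]=0
n,l,s4,ce=cv2.connectedComponentsWithStats(m)
for i in range(1,n):
  if s4[i,4]>40: print(s4[i],cv2.minAreaRect((ray(c,np.argwhere(l==i)[:,::-1],z)[:,:2]*1000).astype(np.float32)))
E
```

```text
t: 5.75
tool_pos: [0.5665, -0.0194, 0.1818]
orientation: [0.003, -3.138, 0.0]
force: [-0.0, -0.2, -3.3]
opening: 0.0397
gripper_force: 30.0
[ 0.5669524  -0.02001387  0.18268741] [-0.01138592 -0.25841349 -3.2311421 ] (array([-0.0017,  0.    ,  0.1027]), np.float64(0.0004013551549464367), np.float64(90.02))
[219 159   4  23  66] ((650.8912353515625, 124.98836517333984), (10.044394493103027, 74.10623931884766), 89.8182144165039)
[237 166  53  46 835] ((597.0083618164062, -17.13806915283203), (181.2725372314453, 122.23686981201172), 70.01195526123047)
[232 191  10  41 174] ((511.94970703125, 67.97976684570312), (25.5985164642334, 133.7766876220703), 83.75133514404297)
[253 211   6  15  55] ((489.2369689941406, 8.997726440429688), (16.61066246032715, 46.48255920410156), 89.55197143554688)
[275 213   9  38  97] ((444.4197692871094, -69.12308502197266), (15.908394813537598, 123.74598693847656), 82.51683807373047)
[256 223  14   8  57] ((458.5586853027344, -14.908201217651367), (17.825084686279297, 43.73710250854492), 21.30495834350586)
[229 233  22  27 178] ((397.2022399902344, 62.514991760253906), (69.38642883300781, 85.527587890625), 89.55731201171875)
[252 255  19   5  50] ((360.4735412597656, -8.194116592407227), (59.400634765625, 13.09547233581543), 89.59942626953125)
```

View pics/wrist3.png

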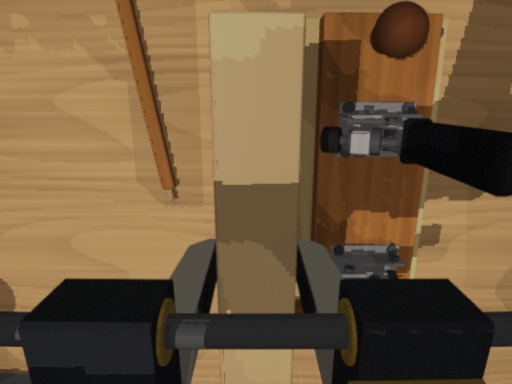

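The view shows the rail ahead of the fence. Its near end is at v≈14, the fence near end is also at v≈14 (u 325–440), and the fence front edge runs along u≈313–325.

Run:
```python
import pickle
from h import *
c=pickle.load(open("pics/wrist3.pkl","rb"));im=c["image"].astype(float)
r=cv2.GaussianBlur(im[:,:,0]/(im[:,:,1]+1),(5,3),0)
def sub(p):
    g=np.diff(p);i=int(np.argmax(np.abs(g)));j=slice(max(i-2,0),i+3);w=np.abs(g[j]);return (np.arange(len(g))[j]*w).sum()/w.sum()+.5
for zt in (.175,.178): print("rail end",ray(c,[(u,5+sub(r[5:24,u])) for u in (225,250,280)],zt).round(4).tolist())
print("rail sides",[ray(c,[(200+sub(r[v,200:225]),v),(290+sub(r[v,290:312]),v)],.178)[:,:2].round(4).tolist() for v in (40,90)])
print("fence end",ray(c,[(u,5+sub(r[5:24,u])) for u in (335,350,365)],.04).round(4).tolist())
print("fence edge",ray(c,[(308+sub(r[v,308:330]),v) for v in (40,70,95,180,200,220)],.04).round(4).tolist())
C=-np.array(c["R"]).T@np.array(c["t"]);print(C)
```

```text
rail end [[0.4537, -0.0312, 0.175], [0.4537, -0.0212, 0.175], [0.4537, -0.0093, 0.175]]
rail end [[0.4544, -0.0309, 0.178], [0.4544, -0.0212, 0.178], [0.4544, -0.0095, 0.178]]
rail sides [[[0.4646, -0.0368], [0.4646, -0.0007]], [[0.4837, -0.0375], [0.4836, -0.0005]]]
fence end [[0.4234, 0.0408, 0.04], [0.4232, 0.0521, 0.04], [0.4232, 0.0636, 0.04]]
fence edge [[0.4429, 0.0297, 0.04], [0.4647, 0.0297, 0.04], [0.4836, 0.0297, 0.04], [0.5533, 0.0303, 0.04], [0.5711, 0.0303, 0.04], [0.5895, 0.0303, 0.04]]
[ 0.48767306 -0.01877096  0.32546455]
```

```bash
python3 inch.py '[[0.03,[0,0,0.025],0],[0.03,[0,0,0.03],0],[0.03,[0,0,0.03],0],[0.03,[0,0,0.015],0],[0.03,[0,0,0],0],[0.03,[0,0,0],0]]'; python3 inch.py '[[0.03,[0,0,0.003],0],[0.03,[0,0,0],0]]';python3 inch.py '[[0.03,[0,0,0.003],0],[0.03,[0,0,0],0]]'
```

```text
t: 6.45
tool_pos: [0.5681, -0.0194, 0.0845]
orientation: [-0.002, 3.141, -0.0]
force: [-0.7, 0.5, -3.3]
opening: 0.0394
gripper_force: 30.0
t: 6.65
tool_pos: [0.5687, -0.0191, 0.082]
orientation: [-0.003, 3.139, -0.0]
force: [-0.0, 0.6, -3.0]
opening: 0.0397
gripper_force: 30.0
t: 6.85
tool_pos: [0.5678, -0.0189, 0.0777]
orientation: [-0.003, 3.141, -0.0]
force: [-0.2, 0.0, -2.9]
opening: 0.0398
gripper_force: 30.0
```

```bash
python3 inch.py '[[0.03,[0,0,0.004],0],[0.03,[0,0,0],0]]' | sed -n '2p;4p'; python3 inch.py '[[0.03,[0,0,0.003],0],[0.03,[0,0,0],0]]'| sed -n '2p;4p';python3 inch.py '[[0.03,[0,0,0.002],0],[0.03,[0,0,0],0]]'| sed -n '2p;4p'
```

```text
tool_pos: [0.5673, -0.0188, 0.073]
force: [1.5, 0.5, -2.3]
tool_pos: [0.5676, -0.0189, 0.0705]
force: [-0.3, -0.4, -2.1]
tool_pos: [0.5681, -0.0189, 0.0689]
force: [0.4, 0.9, 0.8]
```

```bash
python3 inch.py '[[0.03,[0,0,0.001],0],[0.03,[0,0.008,0],0],[0.03,[0,0.008,0],0],[0.03,[0,0.008,0],0],[0.03,[0,0,0],0]]' | sed -n '2,4p'; python3 inch.py '[[0.03,[0,0.003,0],0],[0.03,[0,0,0],0]]'| sed -n '2p;4p';python3 inch.py '[[0.03,[0,0.003,0],0],[0.03,[0,0,0],0]]'| sed -n '2p;4p'
```

```text
tool_pos: [0.5691, -0.0045, 0.0732]
orientation: [-0.001, 3.139, -0.027]
force: [-21.7, -44.2, 39.5]
tool_pos: [0.5692, -0.003, 0.0742]
force: [-26.0, -48.4, 48.3]
tool_pos: [0.5694, -0.0009, 0.0755]
force: [-31.3, -52.5, 59.4]
```

```bash
python3 inch.py '[[0.03,[0,-0.006,0],0],[0.03,[0,-0.006,0],0],[0.03,[0,0,0],0]]' | sed -n '2,4p'
python3 - <<'E'
from plant import robot, status, read_camera
import cv2,pickle
import numpy as np
C={}
for n in("scene","top","wrist"):
    c=read_camera(n);pickle.dump(c,open(f"pics/{n}4.pkl","wb"));C[n]=c["image"]
o=np.zeros((600,800,3),np.uint8)
a=cv2.resize(C["scene"][130:280,215:335],(400,500),interpolation=3)
b=cv2.resize(C["wrist"],(400,300),interpolation=3)
o[:500,:400]=a;o[:300,400:]=b
d=cv2.resize(C["top"][140:255,205:305],(345,300)[::1],interpolation=3);o[300:,400:745]=d
cv2.imwrite("pics/c4.png",o[:,:,::-1])
s=status.read_state();print(s["tool_pos"],s["force"],s["wrist_torque"])
E
```

```text
tool_pos: [0.5701, -0.0041, 0.0724]
orientation: [0.0, 3.136, -0.007]
force: [-10.4, -14.0, 28.5]
[ 0.57012613 -0.00402226  0.07239011] [-10.64495218 -13.87678185  29.8471706 ] [-2.83020854  2.0242395  -0.31891371]
```

View pics/c4.png

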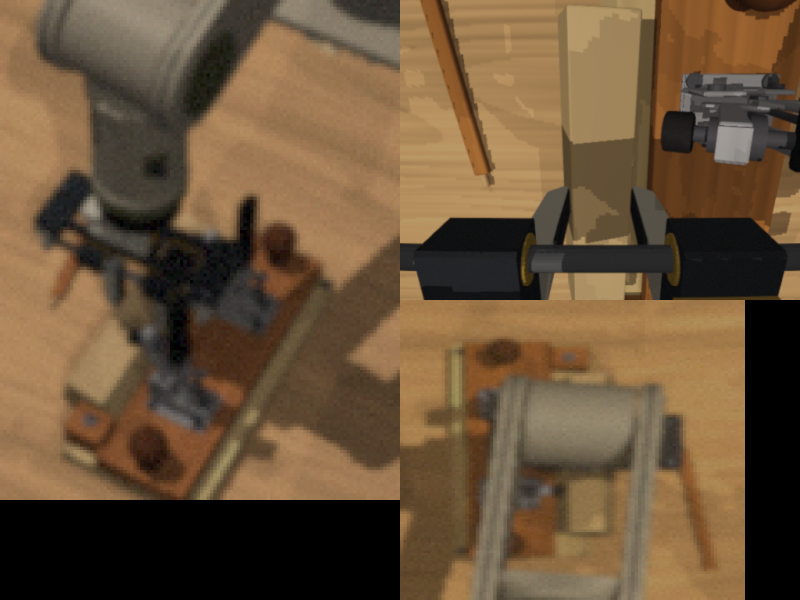

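The rail's far end sits right beside the stop in both the top and scene crops, and in the wrist view the rail looks slightly tilted. I'll put numbers on it.

Run:
```python
import pickle
from h import *
t=pickle.load(open("pics/top4.pkl","rb"))
hsv=cv2.cvtColor(t["image"],cv2.COLOR_RGB2HSV).astype(int)
for u in (254,257,260,263): print(u,[f"{hsv[v,u,0]}/{hsv[v,u,1]}/{hsv[v,u,2]}" for v in range(156,176)])
print("y@v=172",[f"{u}:{hsv[172,u,0]}/{hsv[172,u,1]}" for u in range(244,272)])
print(ray(t,[(258,168)],.065),ray(t,[(258,168)],.07))
w=pickle.load(open("pics/wrist4.pkl","rb"));
im=w["image"].astype(float);r=cv2.GaussianBlur(im[:,:,0]/(im[:,:,1]+1),(5,3),0)
h=cv2.cvtColor(w["image"],cv2.COLOR_RGB2HSV).astype(int)
for v in (30,120,200): print(v,[f"{u}:{h[v,u,0]}/{h[v,u,1]}/{h[v,u,2]}" for u in list(range(196,216,2))+list(range(290,330,2))])
print([f"{v}:{h[v,255,0]}/{h[v,255,1]}/{h[v,255,2]}" for v in range(0,30,2)])
```

```text
254 ['16/138/146', '16/151/145', '14/159/144', '13/161/136', '14/123/122', '12/83/107', '13/88/107', '14/121/114', '15/171/115', '14/152/116', '16/173/93', '19/126/115', '19/120/140', '18/127/147', '17/113/136', '19/100/123', '19/84/109', '20/73/112', '20/68/120', '19/74/121']
257 ['16/142/145', '16/155/146', '14/162/145', '13/168/144', '14/184/136', '14/172/139', '14/178/136', '13/172/132', '14/183/124', '14/178/113', '16/168/91', '17/132/106', '17/117/142', '17/123/159', '18/125/159', '19/107/145', '18/92/119', '20/75/115', '21/72/114', '20/68/123']
260 ['15/133/149', '17/141/148', '16/144/145', '17/142/145', '16/145/134', '16/136/135', '16/142/133', '16/141/136', '16/146/136', '16/145/137', '16/136/141', '17/137/143', '18/120/155', '17/124/163', '18/124/160', '19/109/145', '19/88/124', '19/71/111', '17/69/118', '19/73/122']
263 ['16/140/149', '17/145/151', '17/140/155', '16/138/159', '17/141/154', '15/133/159', '17/145/155', '16/128/161', '16/135/153', '16/143/150', '16/137/143', '16/126/148', '17/114/156', '18/120/160', '17/118/160', '19/118/143', '18/92/125', '18/83/113', '19/76
[... 1619 characters left out ...]
'204:17/127/165', '206:17/127/163', '208:17/129/128', '210:16/118/80', '212:18/126/79', '214:18/119/79', '290:18/116/99', '292:18/121/97', '294:18/118/97', '296:18/121/97', '298:18/118/97', '300:19/118/93', '302:18/120/91', '304:19/118/97', '306:19/115/104', '308:18/115/104', '310:19/120/104', '312:19/121/103', '314:19/122/100', '316:18/121/97', '318:13/160/62', '320:11/164/53', '322:14/195/55', '324:12/179/67', '326:13/180/88', '328:13/177/95']
['0:17/122/157', '2:17/123/156', '4:17/122/153', '6:18/122/150', '8:18/113/149', '10:18/108/173', '12:19/107/178', '14:19/105/178', '16:19/107/179', '18:19/107/179', '20:19/106/178', '22:19/105/179', '24:19/105/178', '26:19/107/171', '28:18/107/171']
```

```bash
python3 inch.py '[[0.03,[0,0,-0.005],0],[0.03,[0,-0.01,-0.005],0],[0.03,[0,-0.01,-0.01],0],[0.03,[0,0,0],0],[0.03,[0,0,0],0]]' | sed -n '2,6p'
python3 - <<'E'
from plant import robot, status, read_camera
import cv2,pickle
from h import *
w=read_camera("wrist");pickle.dump(w,open("pics/wrist5.pkl","wb"));
w3=pickle.load(open("pics/wrist3.pkl","rb"))
s=status.read_state();print(s["tool_pos"],s["force"])
for c in (w3,w):
  h=cv2.cvtColor(c["image"],cv2.COLOR_RGB2HSV).astype(int)
  for v in (30,120,200): print(v,[f"{u}:{h[v,u,2]}" for u in list(range(194,220,2))+list(range(290,330,2))])
  print([f"{v}:{h[v,255,2]}" for v in range(0,30,2)])
o=np.concatenate([c["image"] for c in (w3,w)],1)[:300]
cv2.imwrite("pics/c5.png",cv2.resize(o[:,:,::-1],(800,234)))
E
```

```text
tool_pos: [0.5677, -0.0209, 0.0876]
orientation: [-0.002, 3.141, 0.001]
force: [-0.8, 0.4, -3.3]
opening: 0.0405
gripper_force: 29.2
[ 0.56742775 -0.02061451  0.08723015] [ 0.77485686 -0.49527633 -4.21647911]
30 ['194:166', '196:167', '198:178', '200:178', '202:178', '204:178', '206:178', '208:162', '210:174', '212:177', '214:177', '216:178', '218:178', '290:170', '292:169', '294:169', '296:169', '298:169', '300:169', '302:163', '304:119', '306:157', '308:165', '310:165', '312:164', '314:163', '316:164', '318:162', '320:80', '322:73', '324:130', '326:140', '328:140']
120 ['194:165', '196:164', '198:165', '200:169', '202:179', '204:179', '206:177', '208:178', '210:178', '212:164', '214:171', '216:173', '218:173', '290:169', '292:169', '294:169', '296:169', '298:169', '300:145', '302:97', '304:100', '306:94', '308:89', '310:88', '312:87', '314:87', '316:57', '318:52', '320:69', '322:73', '324:73', '326:72', '328:70']
200 ['194:156', '196:157', '198:157', '200:157', '202:158', '204:171', '206:173', '208:172', '210:173', '212:171', '214:125', '216:98', '218:101', '290:100', '292:100', '2
[... 846 characters left out ...]
59', '294:159', '296:158', '298:159', '300:145', '302:121', '304:130', '306:127', '308:124', '310:123', '312:123', '314:122', '316:123', '318:123', '320:122', '322:111', '324:93', '326:91', '328:91']
200 ['194:164', '196:165', '198:164', '200:164', '202:164', '204:164', '206:163', '208:145', '210:79', '212:78', '214:78', '216:77', '218:85', '290:97', '292:98', '294:99', '296:97', '298:84', '300:90', '302:91', '304:97', '306:103', '308:101', '310:104', '312:124', '314:122', '316:121', '318:124', '320:121', '322:102', '324:102', '326:102', '328:102']
['0:162', '2:161', '4:159', '6:157', '8:156', '10:145', '12:171', '14:178', '16:178', '18:178', '20:179', '22:177', '24:178', '26:178', '28:178']
```

View pics/c5.png

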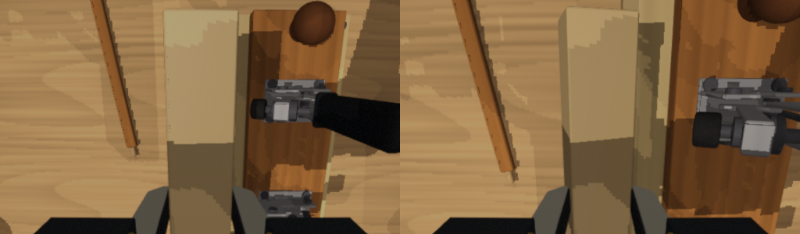

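The rail rolled in the grip. I put its lower edge against the base's recessed front edge when sliding it in. I'll set it flat on the bench where it came from, regrip a little deeper, then bring it in higher.

```bash
python3 inch.py '[[0.03,[0,0,-0.02],0],[0.03,[0.002,-0.04,0],0],[0.03,[0.002,-0.04,0],0],[0.03,[0.002,-0.04,0],0],[0.03,[0.002,-0.04,0],0],[0.03,[0.002,-0.04,0],0],[0.03,[0,0,0.03],0],[0.03,[0,0,0.012],0],[0.03,[0,0,0],0]]' | sed -n '1,6p'; python3 inch.py '[[0.03,[0,0,0.006],0],[0.03,[0,0,0],0],[0.03,[0,0,0],0]]' | sed -n '2p;4p'
```

```text
t: 10.25
tool_pos: [0.5563, -0.2197, 0.0628]
orientation: [0.003, -3.137, -0.003]
force: [-0.2, -0.2, -2.7]
opening: 0.0404
gripper_force: 29.3
tool_pos: [0.5587, -0.2203, 0.0603]
force: [-1.5, -0.6, 0.5]
```

```bash
python3 inch.py '[[0.03,[0,0,0],0],[0.03,[0,0,0.003],0],[0.03,[0,0,0.003],0],[0.03,[0,0,0],0]]' 6 | sed -n '2,5p'; python3 inch.py '[[0.07,[0,0,0],0],[0.07,[0,0,0],0],[0.07,[0,0,0],0],[0.07,[0,0,0],0],[0.07,[0,0,0],0]]' 6| sed -n '2p;4,5p'
```

```text
tool_pos: [0.5593, -0.2222, 0.055]
orientation: [-0.003, 3.139, -0.004]
force: [1.1, -3.4, 3.5]
opening: 0.0402
tool_pos: [0.5579, -0.2206, 0.0533]
force: [0.2, 0.5, -0.1]
opening: 0.0693
```

Run:
```python
from plant import robot, status, read_camera
import cv2,pickle
from h import *
c=read_camera("wrist");pickle.dump(c,open("pics/wrist6.pkl","wb"))
s=status.read_state();print(s["tool_pos"],s["force"],s["opening"])
h=cv2.cvtColor(c["image"],cv2.COLOR_RGB2HSV).astype(int)
for v in (30,120,200): print(v,[f"{u}:{h[v,u,2]}" for u in list(range(180,230,2))+list(range(280,330,2))])
print([f"{v}:{h[v,255,2]}" for v in range(0,80,2)])
```

```text
[ 0.55793422 -0.22070766  0.05342325] [-0.71066208  0.21300314  0.59425244] 0.06975864419716127
30 ['180:138', '182:138', '184:138', '186:138', '188:138', '190:138', '192:139', '194:137', '196:139', '198:139', '200:139', '202:134', '204:153', '206:151', '208:150', '210:154', '212:154', '214:155', '216:154', '218:155', '220:154', '222:155', '224:155', '226:154', '228:154', '280:147', '282:147', '284:148', '286:147', '288:146', '290:147', '292:146', '294:147', '296:136', '298:91', '300:95', '302:98', '304:99', '306:99', '308:98', '310:99', '312:99', '314:98', '316:99', '318:98', '320:98', '322:99', '324:99', '326:99', '328:152']
120 ['180:131', '182:132', '184:132', '186:132', '188:132', '190:132', '192:132', '194:131', '196:132', '198:132', '200:132', '202:132', '204:129', '206:148', '208:154', '210:129', '212:157', '214:156', '216:157', '218:153', '220:150', '222:150', '224:149', '226:149', '228:150', '280:147', '282:147', '284:146', '286:147', '288:147', '290:147', '292:147', '294:129', '296:88', '298:88', '300:98', '302:97', '304:97', '306:96', '308:96', '310:97', '312:97', '314:96
[... 294 characters left out ...]
02', '220:94', '222:84', '224:84', '226:84', '228:85', '280:83', '282:84', '284:84', '286:83', '288:83', '290:83', '292:77', '294:62', '296:63', '298:73', '300:88', '302:89', '304:89', '306:88', '308:87', '310:88', '312:89', '314:89', '316:88', '318:87', '320:87', '322:89', '324:88', '326:89', '328:88']
['0:146', '2:147', '4:146', '6:145', '8:144', '10:142', '12:137', '14:149', '16:154', '18:153', '20:154', '22:154', '24:155', '26:153', '28:154', '30:154', '32:155', '34:155', '36:155', '38:154', '40:155', '42:156', '44:156', '46:155', '48:154', '50:156', '52:155', '54:155', '56:151', '58:149', '60:149', '62:148', '64:147', '66:148', '68:149', '70:148', '72:149', '74:149', '76:148', '78:148']
```

```bash
python3 inch.py '[[0.07,[0,-0.002,0.0055],0],[0.07,[0,0,0],0],[0.07,[0,0,0],0]]' 45 | sed -n '2p;4p'; python3 inch.py '[[0.03,[0,0,0],0],[0.03,[0,0,0],0],[0.03,[0,0,0],0],[0.03,[0,0,0],0],[0.03,[0,0,0],0],[0.03,[0,0,0],0]]' 45| sed -n '2p;4,6p'
python3 - <<'E'
from plant import robot, status, read_camera
from h import *
c=read_camera("wrist")
s=status.read_state();print(s["tool_pos"])
im=c["image"].astype(float);r=cv2.GaussianBlur(im[:,:,0]/(im[:,:,1]+1),(5,3),0)
h=cv2.cvtColor(c["image"],cv2.COLOR_RGB2HSV).astype(int)
vs=[v for v in range(4,30)];print([(v,h[v,250,2],h[v,250,1]) for v in vs])
print(ray(c,[(250,13)],.045))
for v in (30,80): print(v,[f"{u}:{h[v,u,2]}" for u in list(range(196,218))+list(range(290,310))])
print(ray(c,[(205,30),(300,30)],.045))
E
```

```text
tool_pos: [0.5577, -0.2228, 0.0476]
force: [-0.2, 0.1, -0.3]
tool_pos: [0.5581, -0.223, 0.0482]
force: [0.4, -1.0, 1.3]
opening: 0.0397
gripper_force: 45.0
[ 0.55814616 -0.22299153  0.04821621]
[(4, np.int64(152), np.int64(129)), (5, np.int64(151), np.int64(128)), (6, np.int64(150), np.int64(131)), (7, np.int64(148), np.int64(129)), (8, np.int64(147), np.int64(125)), (9, np.int64(150), np.int64(112)), (10, np.int64(156), np.int64(110)), (11, np.int64(161), np.int64(100)), (12, np.int64(161), np.int64(95)), (13, np.int64(161), np.int64(93)), (14, np.int64(161), np.int64(95)), (15, np.int64(161), np.int64(97)), (16, np.int64(161), np.int64(95)), (17, np.int64(161), np.int64(93)), (18, np.int64(161), np.int64(95)), (19, np.int64(161), np.int64(93)), (20, np.int64(161), np.int64(93)), (21, np.int64(161), np.int64(95)), (22, np.int64(161), np.int64(95)), (23, np.int64(162), np.int64(94)), (24, np.int64(161), np.int64(93)), (25, np.int64(161), np.int64(95)), (26, np.int64(161), np.int64(93)), (27, np.int64(161), np.int64(95)), (28, np.int64(161), np.int64(95)), (29, np.int64(161), np.int64
[... 350 characters left out ...]
95:161', '296:162', '297:161', '298:161', '299:161', '300:162', '301:162', '302:162', '303:160', '304:150', '305:131', '306:100', '307:99', '308:102', '309:103']
80 ['196:146', '197:146', '198:146', '199:146', '200:145', '201:146', '202:146', '203:146', '204:146', '205:146', '206:145', '207:141', '208:130', '209:147', '210:154', '211:156', '212:147', '213:122', '214:153', '215:157', '216:157', '217:157', '290:152', '291:153', '292:153', '293:153', '294:153', '295:153', '296:154', '297:153', '298:152', '299:153', '300:153', '301:152', '302:143', '303:123', '304:97', '305:90', '306:96', '307:95', '308:95', '309:94']
[[ 0.45281498 -0.24237856  0.045     ]
 [ 0.4527505  -0.2051335   0.045     ]]
```

```bash
python3 inch.py '[[0.03,[0,0,-0.024],0],[0.03,[0,0,-0.024],0],[0.03,[-0.002,0.0366,0],0],[0.03,[-0.002,0.0366,0],0],[0.03,[-0.002,0.0366,0],0],[0.03,[-0.002,0.0366,0],0],[0.03,[-0.002,0.0366,0],0],[0.03,[0,0,0],0],[0.03,[0,0,0.012],0],[0.03,[0,0,0.012],0],[0.03,[0,0,0],0],[0.03,[0,0,0],0]]' | sed -n '1,6p'
python3 - <<'E'
from plant import robot, status, read_camera
from h import *
s=status.read_state();print(s["tool_pos"],go(s,[.568,.006,.072],np.radians(90)))
E
```

```text
t: 13.65
tool_pos: [0.5667, -0.0408, 0.0708]
orientation: [0.001, -3.139, -0.0]
force: [0.4, 0.1, -3.0]
opening: 0.0394
gripper_force: 45.0
[ 0.56674988 -0.04079427  0.07081641] (array([-0.0013,  0.0468, -0.0012]), np.float64(0.00043929966085043404), np.float64(90.03))
```

```bash
python3 inch.py '[[0.03,[0,0.01,-0.002],0],[0.03,[0,0.01,0],0],[0.03,[0,0,0],0]]' | sed -n '2p;4p';python3 inch.py '[[0.03,[0,0.01,0],0],[0.03,[0,0.01,0],0],[0.03,[0,0,0],0]]' | sed -n '2p;4p';python3 inch.py '[[0.03,[0,0.005,0],0],[0.03,[0,0,0],0]]' | sed -n '2p;4p';python3 inch.py '[[0.03,[0,0.003,0],0],[0.03,[0,0,0],0]]' | sed -n '2p;4p'
```

```text
tool_pos: [0.5681, -0.0185, 0.0747]
force: [0.0, 0.9, -3.0]
tool_pos: [0.5676, 0.0017, 0.0741]
force: [-0.9, -0.5, -4.5]
tool_pos: [0.5676, 0.0056, 0.0741]
force: [0.3, 0.3, -3.8]
tool_pos: [0.5676, 0.0083, 0.0741]
force: [0.1, -0.2, -2.8]
```

```bash
for i in 1; do python3 inch.py '[[0.03,[0,0,0.004],0],[0.03,[0,0,0],0]]' | sed -n '2p;4p';python3 inch.py '[[0.03,[0,0,0.002],0],[0.03,[0,0,0],0]]' | sed -n '2p;4p';python3 inch.py '[[0.03,[0,0,0.0015],0],[0.03,[0,0,0],0]]' | sed -n '2p;4p';done
```

```text
tool_pos: [0.5672, 0.008, 0.0694]
force: [-0.1, -0.4, -3.3]
tool_pos: [0.5674, 0.008, 0.0677]
force: [-0.5, -0.4, -2.9]
tool_pos: [0.5675, 0.0081, 0.0664]
force: [-0.5, 0.2, -3.2]
```

```bash
python3 inch.py '[[0.03,[0,0,0.001],0],[0.03,[0,0,0],0]]' | sed -n '2p;4p';python3 inch.py '[[0.03,[0,0.002,0],0],[0.03,[0,0,0],0]]' | sed -n '2p;4p';python3 inch.py '[[0.03,[0,0.002,0],0],[0.03,[0,0,0],0]]' | sed -n '2p;4p';python3 inch.py '[[0.03,[0,0.002,0],0],[0.03,[0,0,0],0]]' | sed -n '2p;4p'
```

```text
tool_pos: [0.5677, 0.0081, 0.0662]
force: [-4.2, -1.2, 3.5]
tool_pos: [0.5682, 0.0099, 0.0662]
force: [-0.4, -2.6, 3.2]
tool_pos: [0.5683, 0.0119, 0.0662]
force: [0.1, -3.7, 4.0]
tool_pos: [0.5684, 0.0126, 0.0662]
force: [0.2, -10.9, 3.9]
```

```bash
python3 inch.py '[[0.03,[-0.003,0,0],0],[0.03,[0,0,0],0]]' | sed -n '2p;4p';python3 inch.py '[[0.03,[-0.002,0,0],0],[0.03,[0,0,0],0]]' | sed -n '2p;4p';python3 inch.py '[[0.03,[-0.002,0,0],0],[0.03,[0,0,0],0]]' | sed -n '2p;4p'
```

```text
tool_pos: [0.5687, 0.0125, 0.0662]
force: [-16.7, -10.9, 18.2]
tool_pos: [0.5692, 0.0125, 0.0661]
force: [-24.8, -11.8, 24.8]
tool_pos: [0.5709, 0.0125, 0.0661]
force: [-25.3, -11.1, 26.7]
```

Run:
```python
from plant import robot, status, read_camera
import pickle
from h import *
c=read_camera("wrist");pickle.dump(c,open("pics/wrist7.pkl","wb"))
s=status.read_state();print(s["tool_pos"],s["orientation"],s["force"],s["wrist_torque"],s["opening"])
h=cv2.cvtColor(c["image"],cv2.COLOR_RGB2HSV).astype(int)
print([(v,h[v,256,2],h[v,256,1]) for v in range(2,26)])
for v in (30,80,150): print(v,[f"{u}:{h[v,u,2]}" for u in list(range(198,222))+list(range(290,322))])
for n in("scene","top"):
    q=read_camera(n);pickle.dump(q,open(f"pics/{n}7.pkl","wb"))
    if n=="scene": a=q["image"][150:290,205:335]
o=np.zeros((400,800,3),np.uint8);o[:,:400]=cv2.resize(a,(400,400),interpolation=3);o[:300,400:]=cv2.resize(c["image"],(400,300));cv2.imwrite("pics/c7.png",o[:,:,::-1])
```

```text
[0.57090835 0.01252845 0.06611944] [ 2.68613403e-03 -3.13288174e+00  3.82849690e-03] [-26.93068565 -11.69131147  26.37584251] [-1.73355151  4.34524385  0.04974562] 0.03940579539216424
[(2, np.int64(157), np.int64(115)), (3, np.int64(157), np.int64(115)), (4, np.int64(157), np.int64(117)), (5, np.int64(157), np.int64(115)), (6, np.int64(158), np.int64(116)), (7, np.int64(149), np.int64(116)), (8, np.int64(137), np.int64(117)), (9, np.int64(156), np.int64(108)), (10, np.int64(167), np.int64(102)), (11, np.int64(175), np.int64(96)), (12, np.int64(179), np.int64(91)), (13, np.int64(179), np.int64(93)), (14, np.int64(179), np.int64(91)), (15, np.int64(179), np.int64(91)), (16, np.int64(178), np.int64(92)), (17, np.int64(175), np.int64(96)), (18, np.int64(172), np.int64(101)), (19, np.int64(171), np.int64(101)), (20, np.int64(171), np.int64(100)), (21, np.int64(172), np.int64(101)), (22, np.int64(173), np.int64(102)), (23, np.int64(171), np.int64(101)), (24, np.int64(172), np.int64(102)), (25, np.int64(172), np.int64(99))]
30 ['198:146', '199:147', '200:147', '201:146', '202:146', '203:146
[... 1030 characters left out ...]
11:64', '312:65', '313:63', '314:63', '315:62', '316:62', '317:69', '318:105', '319:116', '320:115', '321:114']
150 ['198:171', '199:171', '200:172', '201:172', '202:171', '203:170', '204:171', '205:170', '206:171', '207:170', '208:170', '209:163', '210:156', '211:166', '212:172', '213:172', '214:172', '215:174', '216:174', '217:173', '218:174', '219:173', '220:174', '221:174', '290:26', '291:28', '292:26', '293:25', '294:25', '295:26', '296:26', '297:27', '298:29', '299:25', '300:22', '301:24', '302:24', '303:23', '304:24', '305:23', '306:23', '307:23', '308:25', '309:21', '310:25', '311:22', '312:25', '313:25', '314:26', '315:23', '316:23', '317:21', '318:21', '319:17', '320:16', '321:14']
```

View pics/c7.png

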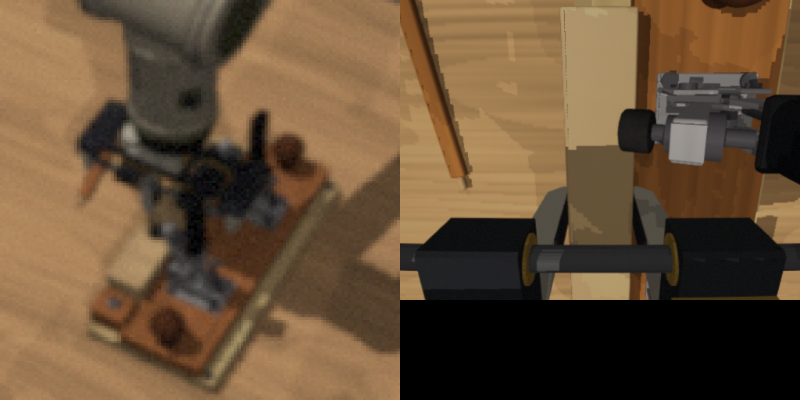

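```bash
python3 inch.py '[[0.03,[0,-0.0005,-0.001],0],[0.03,[0,0,0],0]]' | sed -n '2p;4p';python3 inch.py '[[0.03,[-0.002,0,0],0],[0.03,[0,0,0],0]]' | sed -n '2p;4p';python3 inch.py '[[0.03,[-0.002,0,0],0],[0.03,[0,0,0],0]]' | sed -n '2p;4p'
```

```text
tool_pos: [0.5718, 0.0125, 0.0662]
force: [-16.0, -8.8, 12.6]
tool_pos: [0.5738, 0.0126, 0.0661]
force: [-16.4, -8.9, 14.0]
tool_pos: [0.5758, 0.0126, 0.0662]
force: [-15.4, -8.6, 13.3]
```

```bash
python3 inch.py '[[0.03,[-0.0015,0,0],0],[0.03,[0,0,0],0]]' | sed -n '2p;4p';python3 inch.py '[[0.03,[-0.0015,0,0],0],[0.03,[0,0,0],0]]' | sed -n '2p;4p';python3 inch.py '[[0.03,[-0.0015,0,0],0],[0.03,[0,0,0],0]]' | sed -n '2p;4p'
```

```text
tool_pos: [0.5767, 0.0125, 0.0661]
force: [-19.1, -8.3, 16.1]
tool_pos: [0.5768, 0.0126, 0.0661]
force: [-27.7, -8.9, 23.3]
tool_pos: [0.5774, 0.0125, 0.066]
force: [-32.9, -9.5, 26.3]
```

```bash
python3 inch.py '[[0.06,[0,0,0],0],[0.06,[0,0,0],0],[0.06,[0,0,0],0],[0.06,[0,0,0],0],[0.06,[0,0,0],0]]' 20| sed -n '2p;4,5p'
python3 inch.py '[[0.06,[0.003,0,-0.03],0],[0.06,[0,0,-0.04],0],[0.06,[0,0,-0.05],0],[0.06,[0,0,-0.05],0],[0,[0,0,-0.04],0],[0,[0,0,-0.04],0],[0,[0,0,0],0],[0,[0,0,0],0],[0,[0,0,0],0]]' 20| sed -n '1,5p'
python3 - <<'E'
from plant import robot, status, read_camera
import pickle
from h import *
c=read_camera("wrist");pickle.dump(c,open("pics/w8.pkl","wb"))
t=read_camera("top");pickle.dump(t,open("pics/t8.pkl","wb"))
s=status.read_state();print(s["tool_pos"],s["opening"])
cv2.imwrite("pics/w8.png",c["image"][:,:,::-1])
E
```

```text
tool_pos: [0.5832, 0.0139, 0.0665]
force: [0.7, -0.8, 0.3]
opening: 0.06
t: 19.4
tool_pos: [0.5796, 0.0138, 0.3149]
orientation: [0.003, -3.139, -0.0]
force: [0.3, -0.5, 0.0]
opening: 0.0249
[0.5793072 0.0137171 0.3143433] 0.016177078496248474
```

View pics/w8.png

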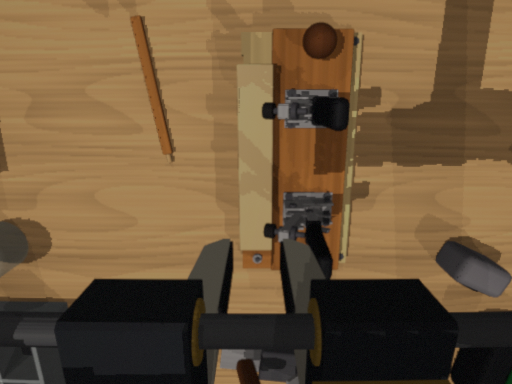

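The view shows the rail seated along the fence (u≈273) with its end at the stop (v≈249). Both clamps are still open and the pencil hasn't moved. Next I'll work out the push path for the handles.

Run:
```python
from plant import robot, status, read_camera
import numpy as np
from scipy.optimize import brentq
E=np.array([(38,206),(54,210),(80,206),(103,196),(120,180),(129,165),(137,147),(143,131),(149,104)],float)
a,b=np.array([43,81.]),np.array([25,94.]);prev=None
for e in E:
    ts=np.linspace(-.5,1.5,201);t=ts[np.argmin([abs(np.hypot(*(e-a-k*(b-a)))-125) for k in ts])]
    r=a+t*(b-a);u=(e-r)/np.hypot(*(e-r));n=np.array([-u[1],u[0]]);P=r+105*u+7*n
    w=np.array([32.5+P[0]-17.5,P[1]+22]);print(e,round(t,2),P.round(),"TCP y,z",w.round(1),None if prev is None else (w-prev).round(1));prev=w
s=status.read_state();print(s["tool_pos"],s["opening"],s["orientation"])
```

```text
[ 38. 206.] 0.01 [ 32. 186.] TCP y,z [ 46.8 207.8] None
[ 54. 210.] 0.41 [ 44. 191.] TCP y,z [ 59.1 213.2] [12.4  5.4]
[ 80. 206.] 0.94 [ 65. 191.] TCP y,z [ 80.1 213. ] [20.9 -0.2]
[103. 196.] 0.84 [ 84. 181.] TCP y,z [ 98.7 203.2] [18.6 -9.8]
[120. 180.] -0.2 [102. 168.] TCP y,z [117.4 189.6] [ 18.8 -13.5]
[129. 165.] 0.87 [109. 159.] TCP y,z [123.7 181.1] [ 6.3 -8.5]
[137. 147.] 1.1 [116. 145.] TCP y,z [130.9 167.1] [  7.2 -14. ]
[143. 131.] 1.1 [122. 132.] TCP y,z [136.8 154. ] [  5.9 -13.1]
[149. 104.] 1.04 [128. 109.] TCP y,z [143.4 131.5] [  6.6 -22.5]
[0.5793072 0.0137171 0.3143433] 0.016177078496248474 [ 3.11070453e-03 -3.13806586e+00 -3.59460511e-04]
```

```bash
python3 inch.py '[[0,[0.034,0,0],0],[0,[0.034,0,0],0],[0,[0,0,0.038],0],[0,[0,0,0.038],0],[0,[0,0,0.034],0],[0,[0,0,0],0],[0,[0,0,0],0]]' 20| sed -n '1,5p'
python3 inch.py '[[0,[0,0.015,0],0],[0,[0,0.012,0],0],[0,[0,0,0],0],[0,[0,0,0],0]]'| sed -n '2p;4p'
```

```text
t: 20.2
tool_pos: [0.5113, 0.0136, 0.206]
orientation: [0.003, -3.139, -0.0]
force: [-0.5, -0.8, 0.6]
opening: 0.0003
tool_pos: [0.5126, 0.0412, 0.2076]
force: [-1.1, -0.1, -0.3]
```

```bash
python3 inch.py '[[0,[0,0.01,-0.001],0],[0,[0,0.01,-0.002],0],[0,[0,0,0],0]]'| sed -n '2p;4p';python3 inch.py '[[0,[0,0.01,-0.001],0],[0,[0,0.01,0],0],[0,[0,0,0],0]]'| sed -n '2p;4p';python3 inch.py '[[0,[0,0.01,0.004],0],[0,[0,0.01,0.006],0],[0,[0,0,0],0]]'| sed -n '2p;4p'
```

```text
tool_pos: [0.5121, 0.0616, 0.2099]
force: [0.3, -0.1, -1.2]
tool_pos: [0.5119, 0.0819, 0.2106]
force: [-0.1, -0.2, -0.3]
tool_pos: [0.5117, 0.1019, 0.1999]
force: [-0.3, -0.4, -0.5]
```

```bash
cat >> h.py <<'E'
def dark(c,cx,E=((38,206),(54,210),(80,206),(103,196),(120,180),(129,165),(137,147),(143,131),(149,102)),o=(.5735,.0325)):
    "V along handle 15 and 30 mm from its end, for each posture"
    h=cv2.cvtColor(c["image"],cv2.COLOR_RGB2HSV);out=[]
    for e in E:
        e=np.array(e,float);r=np.array([43,81.]) if e[0]<50 else np.array([27,93.]);u=(e-r)/np.hypot(*(e-r))
        p=proj(c,[[o[0]+cx,o[1]+q[0]/1e3,q[1]/1e3] for q in (e-15*u,e-30*u)]).round().astype(int)
        out.append([int(h[v,w,2]) if 0<=v<384 and 0<=w<512 else -1 for w,v in p])
    return out
E
python3 - <<'E'
from plant import robot, status, read_camera
import pickle
from h import *
c=read_camera("scene");pickle.dump(c,open("pics/s9.pkl","wb"))
t=read_camera("top");s0=pickle.load(open("pics/scene0.pkl","rb"));t0=pickle.load(open("pics/top0.pkl","rb"))
for n,q in (("s0",s0),("s9",c),("t0",t0),("t9",t)): print(n,"c1",dark(q,-.062),"\n   c2",dark(q,.062))
s=status.read_state();print(s["tool_pos"],s["force"])
E
```

```text
s0 c1 [[17, 14], [68, 35], [87, 71], [125, 46], [118, 74], [111, 74], [79, 99], [115, 77], [120, 120]] 
   c2 [[14, 12], [71, 22], [123, 112], [124, 124], [123, 126], [126, 126], [92, 126], [128, 82], [94, 124]]
s9 c1 [[155, 144], [129, 139], [71, 54], [25, 9], [126, 77], [119, 81], [84, 105], [129, 79], [125, 95]] 
   c2 [[10, 2], [44, 24], [130, 117], [134, 135], [135, 135], [128, 132], [101, 131], [133, 80], [108, 138]]
t0 c1 [[50, 50], [60, 52], [108, 104], [128, 113], [154, 124], [158, 142], [156, 155], [156, 154], [149, 152]] 
   c2 [[56, 49], [96, 79], [126, 106], [144, 115], [158, 119], [157, 124], [158, 144], [160, 149], [154, 150]]
t9 c1 [[116, 116], [106, 130], [133, 128], [130, 131], [132, 131], [132, 135], [132, 131], [135, 132], [133, 127]] 
   c2 [[55, 53], [95, 80], [128, 113], [146, 122], [172, 131], [167, 129], [169, 155], [170, 156], [166, 162]]
[0.5115708  0.10100972 0.20011776] [-0.32405473  0.19738789 -0.01231431]
```

```bash
python3 inch.py '[[0,[0,0.008,0.006],0],[0,[0,0.008,0.006],0],[0,[0,0.006,0.009],0],[0,[0,0,0],0]]'| sed -n '2p;4p';python3 inch.py '[[0,[0,0.004,0.007],0],[0,[0,0.003,0.007],0],[0,[0,0,0],0]]'| sed -n '2p;4p';python3 inch.py '[[0,[0,0.003,0.006],0],[0,[0,0.003,0.006],0],[0,[0,0,0],0]]'| sed -n '2p;4p'
```

```text
tool_pos: [0.5113, 0.1235, 0.178]
force: [-0.5, 0.3, 0.1]
tool_pos: [0.5121, 0.1304, 0.1656]
force: [-1.5, 1.2, 5.5]
tool_pos: [0.5113, 0.1359, 0.1526]
force: [0.2, -0.1, -0.4]
```

```bash
python3 inch.py '[[0,[0,0.002,0.005],0],[0,[0,0.002,0.005],0],[0,[0,0,0],0]]'| sed -n '2p;4p';python3 inch.py '[[0,[0,0.001,0.005],0],[0,[0,0.001,0.005],0],[0,[0,0,0],0]]'| sed -n '2p;4p'
python3 - <<'E'
from plant import robot, status, read_camera
from h import *
print(dark(read_camera("scene"),-.062))
E
```

```text
tool_pos: [0.5111, 0.1395, 0.1423]
force: [-0.2, -0.1, -0.5]
tool_pos: [0.5113, 0.1415, 0.1326]
force: [0.4, 0.6, -0.6]
[[120, 110], [115, 139], [44, 56], [30, 26], [19, 28], [15, 36], [79, 70], [111, 76], [4, 24]]
```

```bash
python3 inch.py '[[0,[0,0,0.003],0],[0,[0,0,0],0]]'| sed -n '2p;4p'; python3 inch.py '[[0,[0,0,-0.04],0],[0,[0,0,-0.05],0],[0,[0,0,-0.05],0],[0,[0,-0.04,-0.04],0],[0,[-0.042,-0.045,0],0],[0,[-0.042,-0.04,0],0],[0,[-0.04,0,0],0],[0,[0,0,0],0],[0,[0,0,0],0]]'| sed -n '1,4p'
python3 - <<'E'
from plant import robot, status, read_camera
from h import *
import pickle
c=read_camera("scene");t=read_camera("top");pickle.dump((c,t),open("pics/a10.pkl","wb"))
print(dark(c,-.062),dark(t,-.062));s=status.read_state();print(s["tool_pos"])
E
```

```text
tool_pos: [0.5117, 0.1414, 0.1303]
force: [0.1, -0.9, -0.7]
t: 24.35
tool_pos: [0.6224, 0.035, 0.3045]
orientation: [0.002, -3.139, -0.0]
force: [-0.2, 0.2, 0.6]
[[176, 166], [170, 158], [103, 75], [137, 48], [130, 81], [123, 81], [89, 114], [120, 57], [14, 24]] [[112, 112], [105, 102], [59, 47], [69, 48], [122, 78], [140, 85], [126, 102], [134, 122], [135, 139]]
[0.62188153 0.03567538 0.30649715]
```

```bash
python3 inch.py '[[0,[-0.0136,-0.012,0],0],[0,[0,0,0],0],[0,[0,0,0.04],0],[0,[0,0,0.04],0],[0,[0,0,0.019],0],[0,[0,0,0],0],[0,[0,0,0],0]]' | sed -n '2p;4p';python3 inch.py '[[0,[0,0.016,0],0],[0,[0,0.01,-0.001],0],[0,[0,0.01,-0.002],0],[0,[0,0,0],0]]'| sed -n '2p;4p'
```

```text
tool_pos: [0.6358, 0.0239, 0.2085]
force: [0.2, -0.1, 0.7]
tool_pos: [0.6367, 0.0612, 0.2117]
force: [0.4, -0.0, 0.5]
```

```bash
python3 inch.py '[[0,[0,0.01,0],0],[0,[0,0.01,0],0],[0,[0,0.01,0.005],0],[0,[0,0.01,0.006],0],[0,[0,0,0],0]]'| sed -n '2p;4p'
python3 - <<'E'
from plant import robot, status, read_camera
from h import *
print(dark(read_camera("scene"),.062))
E
python3 inch.py '[[0,[0,0.008,0.006],0],[0,[0,0.008,0.006],0],[0,[0,0.006,0.009],0],[0,[0,0,0],0]]'| sed -n '2p;4p';python3 inch.py '[[0,[0,0.004,0.007],0],[0,[0,0.003,0.007],0],[0,[0,0,0],0]]'| sed -n '2p;4p';python3 inch.py '[[0,[0,0.003,0.006],0],[0,[0,0.003,0.006],0],[0,[0,0,0],0]]'| sed -n '2p;4p'
```

```text
tool_pos: [0.6353, 0.1012, 0.198]
force: [-0.6, -0.2, 0.4]
[[123, 70], [71, 55], [77, 58], [13, 16], [135, 135], [125, 128], [101, 95], [131, 82], [94, 103]]
tool_pos: [0.6353, 0.1225, 0.1763]
force: [0.2, -0.8, 0.4]
tool_pos: [0.636, 0.1293, 0.1642]
force: [-1.8, 1.7, 6.4]
tool_pos: [0.6351, 0.1348, 0.1507]
force: [0.4, -0.0, 0.7]
```

```bash
python3 inch.py '[[0,[0,0.002,0.005],0],[0,[0,0.002,0.005],0],[0,[0,0.001,0.005],0],[0,[0,0.001,0.005],0],[0,[0,0,0.003],0],[0,[0,0,0],0]]'| sed -n '2p;4p'; python3 inch.py '[[0,[0,0,-0.04],0],[0,[0,0,-0.05],0],[0,[0,0,-0.05],0],[0,[0,0,-0.05],0],[0,[0.03,0.05,0],0],[0,[0.03,0.05,0],0],[0,[0.03,0.05,0],0],[0,[0.03,0.05,0],0],[0,[0,0.05,0],0],[0,[0,0.05,0],0],[0,[0,0.05,0],0],[0,[0,0,0],0],[0,[0,0,0],0]]'| sed -n '1,4p'
python3 - <<'E'
from plant import robot, status, read_camera
from h import *
import pickle
c=read_camera("scene");t=read_camera("top");pickle.dump((c,t),open("pics/a11.pkl","wb"))
for x in (-.062,.062): print(dark(c,x),dark(t,x))
im=t["image"];hsv=cv2.cvtColor(im,cv2.COLOR_RGB2HSV).astype(int)
# rail ends/edges and stop in the top view
for u in (253,256): print([f"{hsv[v,u,0]}/{hsv[v,u,1]}/{hsv[v,u,2]}" for v in range(158,176)])
for v in (175,198,222): print([f"{hsv[v,u,0]}/{hsv[v,u,1]}" for u in range(242,266)])
m=cv2.inRange(cv2.GaussianBlur(cv2.cvtColor(im,cv2.COLOR_RGB2HSV),(3,3),0),(20,60,110),(30,125,255))
m[:,:235]=0;m[:,270:]=0;m[:150]=0;m[245:]=0
n,l,s4,_=cv2.connectedComponentsWithStats(m)
for i in range(1,n):
  if s4[i,4]>60: print(s4[i],cv2.minAreaRect((ray(t,np.argwhere(l==i)[:,::-1],.063)[:,:2]*1000).astype(np.float32)))
E
```

```text
tool_pos: [0.6356, 0.1406, 0.1289]
force: [-2.4, 1.1, 2.1]
t: 29.0
tool_pos: [0.5318, 0.4626, 0.3174]
orientation: [0.006, -3.14, 0.003]
force: [-0.5, -0.5, 0.7]
[[159, 151], [155, 144], [88, 67], [127, 41], [118, 70], [116, 73], [77, 100], [109, 55], [29, 24]] [[111, 111], [108, 102], [62, 52], [56, 52], [53, 49], [52, 51], [58, 49], [57, 53], [51, 48]]
[[128, 75], [58, 58], [118, 118], [129, 127], [122, 124], [120, 119], [85, 102], [86, 24], [22, 21]] [[117, 97], [111, 115], [109, 100], [121, 75], [93, 76], [93, 53], [57, 55], [54, 51], [53, 48]]
['13/157/146', '14/151/140', '13/121/124', '11/89/103', '11/88/99', '14/132/108', '14/142/129', '15/110/146', '18/102/163', '19/109/171', '19/113/170', '18/115/171', '18/115/169', '18/118/171', '19/113/172', '19/116/169', '19/118/166', '19/115/148']
['15/167/148', '14/178/146', '13/171/142', '13/161/135', '13/160/131', '13/161/130', '14/154/134', '18/128/146', '20/112/164', '20/110/170', '18/114/172', '18/118/168', '20/119/171', '19/117/170', '19/116/170', '19/119/172', '19/119/163', '18/111/145']
['13/52', '12/47', '12/80', '13/132', '14/
[... 222 characters left out ...]
', '13/177', '14/181', '15/178', '17/132', '20/108', '21/112', '22/107', '21/109', '21/106', '22/107', '22/109', '22/108', '23/107', '21/105', '21/110', '19/125', '17/131', '16/139', '16/135', '17/141', '16/141']
['14/177', '13/174', '13/189', '14/172', '15/180', '14/188', '14/138', '19/122', '22/110', '21/114', '22/106', '21/106', '23/112', '21/110', '22/103', '21/106', '22/102', '22/109', '20/119', '18/130', '16/136', '17/136', '16/139', '16/148']
[249 184  12  20 208] ((580.3057861328125, 14.291521072387695), (39.37161636352539, 68.14899444580078), 89.53610229492188)
[250 216  11  12  97] ((480.2995910644531, 13.218082427978516), (35.60014343261719, 39.099369049072266), 89.53977966308594)
```

Both handles read shut in both views. One more wrist look from the same pose as before clamping, to check numerically that the rail hasn't crept.

```bash
python3 inch.py '[[0,[-0.0047,-0.045,0],0],[0,[-0.0047,-0.045,0],0],[0,[-0.0047,-0.045,0],0],[0,[-0.0047,-0.045,0],0],[0,[-0.0047,-0.045,0],0],[0,[-0.0047,-0.045,0],0],[0,[-0.0047,-0.045,0],0],[0,[-0.0047,-0.045,0],0],[0,[-0.0047,-0.045,0],0],[0,[-0.0047,-0.044,0],0],[0,[0,0,0],0],[0,[0,0,0],0],[0,[0,0,0],0]]'| sed -n '2p;4p'
python3 - <<'E'
from plant import robot, status, read_camera
from h import *
import pickle
c=read_camera("wrist");pickle.dump(c,open("pics/w12.pkl","wb"));c0=pickle.load(open("pics/w8.pkl","rb"))
print(status.read_state()["tool_pos"])
for q in (c0,c):
    im=q["image"].astype(float);r=im[:,:,0]/(im[:,:,1]+1);V=cv2.cvtColor(q["image"],cv2.COLOR_RGB2HSV)[:,:,2].astype(int)
    def sub(p):
        g=np.abs(np.diff(p));i=int(np.argmax(g));j=slice(max(i-1,0),i+2);return float((np.arange(len(g))[j]*g[j]).sum()/g[j].sum()+.5)
    b=[(262+sub(r[v,262:284]),v) for v in (75,85,140,160,180,200)]
    f=[(228+sub(r[v,228:250]),v) for v in (75,140,200)]
    e=[(u,240+sub(r[240:258,u])) for u in (246,252,258,264)]
    n=[(u,55+sub(V[55:75,u].astype(float))) for u in (246,258,266)]
    for k,p in (("back",b),("stop",e),("near",n)): print(k,[(round(x[0],1),round(x[1],1)) for x in p],(ray(q,p,.063)[:,:2]*1000).round(1).tolist())
    print("V back",V[160,264:284].tolist(),V[80,264:284].tolist(),"V stop",V[240:258,252].tolist())
E
```

```text
tool_pos: [0.5798, 0.0128, 0.3197]
force: [-0.0, 0.3, 0.4]
[0.5798871  0.01337165 0.31951816]
back [(273.2, 75), (273.3, 85), (272.8, 140), (272.7, 160), (272.4, 180), (282.4, 200)] [[474.6, 33.1], [485.0, 33.3], [545.1, 33.8], [568.2, 33.9], [592.0, 34.0], [616.7, 46.4]]
stop [(246, 250.3), (252, 250.4), (258, 253.4), (264, 250.3)] [[682.7, 2.2], [682.8, 9.8], [686.9, 17.3], [682.7, 24.8]]
near [(246, 63.9), (258, 64.3), (266, 64.7)] [[463.3, 3.5], [463.7, 16.5], [464.1, 25.2]]
V back [155, 154, 155, 156, 156, 160, 163, 150, 115, 77, 75, 77, 76, 75, 79, 105, 130, 135, 139, 139] [161, 158, 157, 157, 157, 156, 157, 153, 127, 78, 59, 58, 58, 58, 54, 59, 87, 102, 102, 101] V stop [166, 166, 165, 165, 165, 166, 166, 165, 164, 156, 137, 121, 116, 115, 115, 114, 118, 128]
back [(273.8, 75), (273.6, 85), (273.3, 140), (272.8, 160), (273.3, 180), (273.2, 200)] [[475.5, 33.1], [486.0, 33.0], [546.8, 33.7], [570.2, 33.4], [594.3, 34.3], [619.3, 34.6]]
stop [(246, 252.2), (252, 241.2), (258, 255.3), (264, 242.5)] [[688.8, 1.0], [673.7, 8.7], [693.2, 16.3], [675.4, 23.9]]
near [(246, 63.4), (258, 63.7), (266, 63.7)] [[463.5, 2.6], [463.8, 15.7], [463.8, 24.4]]
V back [168, 168, 168, 168, 168, 168, 168, 165, 139, 82, 74, 75, 73, 72, 74, 99, 124, 133, 139, 140] [168, 168, 167, 168, 168, 168, 167, 166, 154, 115, 66, 59, 59, 58, 59, 57, 61, 86, 103, 105] V stop [89, 79, 68, 65, 65, 62, 62, 63, 63, 63, 63, 62, 63, 62, 62, 60, 61, 61]
```

```bash
python3 -c "
from plant import robot, status, read_camera
print(robot.close_job())"
```

```text
the job is handed in; nothing more can be done
None
```

The rail is tight against fence and stop and both toggle clamps are shut over it, confirmed by camera before hand-in at about 31 s; on the first try the rail caught the base's front edge (wrist force about 85 N, under the 120 N limit), so I set it down on the bench and regripped it.

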